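# Cover the finished pressing against grinding dust

### The job

Before the grinder is started, push the tray's sliding metal cover fully home against the end wall on the side where the leaf-shaped steel pressing lies (not the side with the round rubber pad). Then push the pivoting keeper bar at the tray's front round to its stop on that same side, so that it lies over the cover. This is all fingertip pushing: do not lift or tip the cover, and leave everything else where it is.

Things in the scene. Friction and masses are not known exactly. Their poses are not given: they have to be found in the camera images.
- tray: Grey steel two-compartment parts tray, fixed to the bench: 142 mm (x) by 332 mm (y), 50 mm high. Origin at the centre of its underside, x away from the robot, y along its length, z up. A divider at y = 0 makes a +y and a -y compartment, floors (card-lined) at z 6 mm. Ledges for the cover at z 40 mm, inside a 4 mm curb up to z 50 mm. A 32 by 30 mm post at the middle of the front (-x) side carries the keeper.
- cover: Loose flat aluminium cover, 130 (x) by 160 (y) by 6 mm, 0.3 to 0.5 kg, on the tray's ledges, 2 mm play at each side. Starts near the middle, partly over both compartments; slides along the tray's y with a few newtons and touches the end wall when its origin is at y = +82 or -82 mm in the tray's frame. Origin: centre of its underside, 40 mm above the bench.
- cover_tab (a point): Centre of the thin upright tab on the middle of the cover, straight above the cover's origin: 40 mm along x, 8 mm thick along y, from 46 to 80 mm above the bench. Push on its broad side.
- keeper (a joint): Angle of the keeper bar about a vertical axis: 0 when the bar points straight away from the tray (tray's -x), positive as its tip swings towards the tray's +y side and on over the tray, negative towards -y. Stops at +2.15 and -2.15 rad, where it lies slantwise over the cover's near edge. Stays where it is left; about 1 to 2 N at mid-bar turns it.
- keeper_pivot (a point): Point on the keeper's vertical hinge axis at half the bar's height: tray frame (-87, 0, 72) mm. The steel bar is 80 mm long from the axis to its tip, 10 mm thick, upright, from 58 to 86 mm above the bench; the hub has radius 11 mm.
- keeper_tip (a point): Tip of the keeper bar, half-way up, 80 mm from the hinge axis.
- leaf_center (a point): Centre of the finished pressing: a bright steel sprig with four pairs of leaves, 40 by 52 by 8 mm, loose on the floor of one compartment of the tray, towards its end, seen beside the cover.
- pad_center (a point): Centre of the round black rubber backing pad with a steel hub, 48 mm across, 18 mm high, loose on the floor of the other compartment.
- cup_brush: Cup-shaped wire brush, 62 mm across, 50 mm tall, stands beyond the tray's +y end; leave it alone.
- jar: Small amber jar with a screw cap, 60 mm across, 85 mm tall, stands beyond the tray's -y end; leave it alone.
- file: Flat file with a wooden handle, 240 mm long, 18 mm high, lies on the far side of the tray; leave it alone.
- bolt: Upright headed steel bolt, head 28 mm, 70 mm tall, stands in front of the tray's -y end (away from the keeper); leave it alone.
- hammer: Hammer lying on the bench to the left; leave it alone.
- disc_stack: Stack of grinding discs, 110 mm across, 24 mm high, lying on the bench to the right; leave it alone.
- wrench: Wrench lying on the bench to the right; leave it alone.
Things that resemble listed ones, but are neither listed nor needed, are in the scene too. There is more than one size of the cover; the one meant has the size given above. Of the things shaped like the part that bears leaf_center, the bare steel one is meant.

How it is judged (in metres and radians):
On the way, in this order (a step that is already met when the one before it is completed fails the run):
1. the cover is fully home over the pressing's compartment (((y of leaf_center in the frame of tray above 0 m and y of cover in the frame of tray above 0.077 m) or (y of leaf_center in the frame of tray below 0 m and y of cover in the frame of tray below -0.077 m)) and z of cover in the frame of tray between 0.037 and 0.043 m), for 0.2 s.
2. then the keeper is swung over the cover on that side (((y of leaf_center in the frame of tray above 0 m and y of cover in the frame of tray above 0.077 m and value of joint keeper above 2 rad) or (y of leaf_center in the frame of tray below 0 m and y of cover in the frame of tray below -0.077 m and value of joint keeper below -2 rad))), for 0.2 s.
At the end, for the whole second after the job is handed in: The cover lies flat on the tray's ledges, within 5 mm of the end wall of the compartment that holds the leaf pressing; the keeper bar has been swung after that to the same side, at least 2.0 rad from straight out (stop at 2.15), so that it lies over the cover; all is at rest (((y of leaf_center in the frame of tray above 0 m and y of cover in the frame of tray above 0.077 m and value of joint keeper above 2 rad) or (y of leaf_center in the frame of tray below 0 m and y of cover in the frame of tray below -0.077 m and value of joint keeper below -2 rad)) and z of cover in the frame of tray between 0.037 and 0.043 m and linear speed of cover below 0.01 m/s and velocity of joint keeper between -0.05 and 0.05 rad/s and z of leaf_center in the frame of tray below 0.03 m); the robot touches nothing.
It fails at once if the cover is lifted or tipped (z of cover in the frame of tray above 0.05 m or angle between cover's own z axis and vertical above 0.12 rad).
It fails at once if the pressing or the pad is lifted out or moved (distance of any of leaf_center, pad_center from where it was at the start of the episode above 0.02 m).
It fails at once if something else on the bench is moved by more than 30 mm (distance of any of cup_brush, jar, file, bolt, hammer, disc_stack, wrench from where it was at the start of the episode above 0.03 m).
It also fails if it takes over 51 s, if anything falls off the work surface, if the arm or the gripper's body presses on something with over 40 N, if the wrist force passes 120 N, or if a joint passes its speed limit or range.

### The arm

A 6-joint arm with a two-finger parallel gripper is mounted at the origin on the work surface. World frame = base frame: x ahead of the robot, y to its left, z up, the work surface at z = 0. Lengths are in mm, angles in rad, forces in N, time in s.
With the tool pointing down it reaches from about 400 to 825 mm from the base axis. Payload 7 kg.
Tool frame: the origin (TCP) lies at the very end of the fingers, on their centre line; the grasp point (between the pads) lies 19 mm behind it; z points along the fingers, y is the direction in which the jaws open and shut (so a half turn about z gives the same grasp; the last joint's range is limited). The gripper opens to 88 mm and grips with 3 to 60 N. Pads are 19 mm wide; open, the fingers measure 130 mm over their backs; the gripper's body (78 mm by 193 mm) begins 47 mm behind the grasp point.
Start: joints at [-0.973, 0.359, 0.012, 0, -1.224, -0.288], TCP at [205.759, -642.852, 196.661] pointing down, gripper open.
Joint ranges: [-3.07, 3.07], [-1.43, 2.12], [-1.02, 1.25], [-3.03, 1.67], [-3.05, -0], [-3.03, 3.03]. Speed limits (rad/s): [2.39, 2.39, 3.01, 3.14, 3.14, 3.14].

### API

Orientations are given as a unit quaternion [x, y, z, w].
In Python, from plant import bot gives the robot as it stands. Calls block until the motion is done:
- bot.move_ptp(position, orientation): joint-space move of the TCP to a pose.
- bot.line_to(position, velocity=150, ori=None): straight line of the TCP; ori=None keeps the orientation; velocity is the mean speed in mm/s.
- bot.move_joints(angles): joint-space move.
- bot.move_gripper(opening, force=None): finger opening in mm; force is the grip in N (None keeps the last); returns when the fingers have stopped.
- bot.pause(seconds).
- bot.solve_ik(position, orientation): joint angles nearest the present ones, or None.
- bot.read_state(): the state.
- bot.camera(name): name is "scene" or "top" or "wrist"; returns the picture (480x640x3 uint8, red, green, blue); there is no depth.
- bot.get_calibration(name): a dict with "fx", "fy", "cx", "cy" (pixels), "distortion" ([k1, k2, p1, p2, k3] as OpenCV has them; the pictures are not rectified), "view" (4x4, takes a point from world to camera coordinates); the wrist camera has in their place "T_tool_cam" (4x4, takes a point from camera to tool coordinates, whose origin is the TCP and whose axes are the flange's). Camera axes: x right, y up, looking along -z (the intrinsics and any distortion apply to the point x, -y, -z); pixel columns grow to the right and rows downward; lengths in mm; the calibration is good to about 2 mm. A picture is of the moment at which its call begins: read the wrist's pose just before it. get_calibration takes no time and is no camera call.
A pose or a line that the arm cannot do raises bot.Unreachable and nothing moves.
- bot.close_job(): hands the job in, once; it reports no verdict.
The state is a dict: "t": time; "joint_pos": joint angles; "qvel": joint speeds; "tau": joint torques, N m; "tcp_pos": TCP position; "eef_rot": TCP orientation; "contact_force": force on the tool from outside, world axes, zero at the start; "moment": the same for the moment, N m; "width": finger opening in mm.
Only numpy, scipy, OpenCV 4.12 (cv2) and the standard library are available. Lean on these libraries where they do the work, as an engineer would, in place of code of your own. Each camera call takes 0.05 s, during which the arm holds its last target. There are 200 camera calls.

## Working session

There is one attempt and no reset: what is moved stays moved. The work goes in short steps, each a Python script; the robot and the scene stay as the last script left them, time stands still between calls to the robot, and variables do not carry over. Pictures are saved under pics/ and viewed, about 8 in all and at most 12, crops included, and the job is handed in when it is done.

```bash
mkdir -p pics; python3 - <<'E'
from plant import bot
import cv2,numpy as np
for n in("top","scene"):
    im=bot.camera(n); cv2.imwrite(f"pics/{n}0.png",im[:,:,::-1]); 
    c=bot.get_calibration(n); print(n,{k:np.round(v,3).tolist() for k,v in c.items()})
s=bot.read_state();print(s["t"],s["tcp_pos"],s["eef_rot"],s["width"])
E
```

```text
top {'fx': 515.59, 'fy': 515.59, 'cx': 315.119, 'cy': 246.441, 'distortion': [0.028, 0.0, 0.0, 0.0, 0.0], 'view': [[0.007, -1.0, 0.01, -64.812], [0.984, 0.009, 0.179, -519.226], [-0.179, 0.008, 0.984, -1135.571], [0.0, 0.0, 0.0, 1.0]]}
scene {'fx': 510.184, 'fy': 510.184, 'cx': 322.363, 'cy': 231.095, 'distortion': [-0.079, 0.0, 0.0, 0.0, 0.0], 'view': [[-0.331, 0.944, -0.011, 208.912], [-0.489, -0.162, 0.857, 168.276], [0.807, 0.289, 0.515, -1832.652], [0.0, 0.0, 0.0, 1.0]]}
0.1 [ 205.63592756 -642.40320254  195.80528349] [-1.54252433e-01  9.88031178e-01  7.37508740e-04 -1.87334507e-04] 87.3918089662488
```

View pics/top0.png

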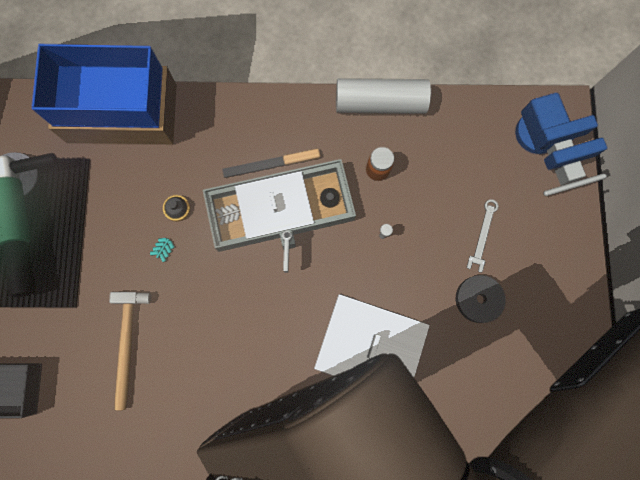

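View pics/scene0.png

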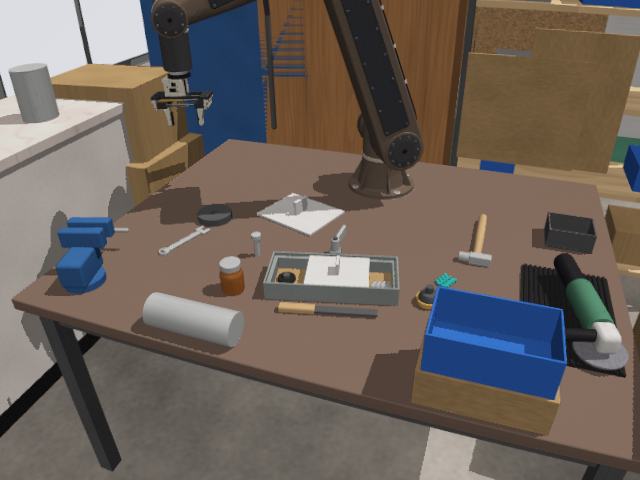

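```bash
cat > h.py <<'E'
import cv2,numpy as np
from plant import bot
def ray(n,uv):
    c=bot.get_calibration(n);K=np.array([[c["fx"],0,c["cx"]],[0,c["fy"],c["cy"]],[0,0,1]])
    p=cv2.undistortPoints(np.array(uv,float).reshape(-1,1,2),K,np.array(c["distortion"],float)).reshape(-1,2)
    V=np.array(c["view"]);R=V[:3,:3];o=-R.T@V[:3,3]
    return o,np.c_[p[:,0],-p[:,1],-np.ones(len(p))]@R
def onplane(n,uv,z):
    o,d=ray(n,uv);return (o+d*((z-o[2])/d[:,2])[:,None])
def proj(n,P):
    c=bot.get_calibration(n);K=np.array([[c["fx"],0,c["cx"]],[0,c["fy"],c["cy"]],[0,0,1]])
    V=np.array(c["view"]);q=np.reshape(P,(-1,3))@V[:3,:3].T+V[:3,3]
    return cv2.projectPoints(q*[1,-1,-1],np.zeros(3),np.zeros(3),K,np.array(c["distortion"],float))[0].reshape(-1,2)
E
python3 - <<'E'
import cv2
im=cv2.imread("pics/top0.png")[150:280,195:365]
im=cv2.resize(im,None,fx=4.5,fy=4.5,interpolation=cv2.INTER_CUBIC)
for k in range(0,170,10):
    cv2.putText(im,str(195+k),(int(k*4.5),8),0,.3,(0,255,255),1);cv2.line(im,(int(k*4.5),10),(int(k*4.5),14),(0,255,255),1)
    if k<130: cv2.putText(im,str(150+k),(0,int(k*4.5)+4),0,.3,(0,255,255),1)
cv2.imwrite("pics/crop1.png",im)
E
```

```text
(no output)
```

View pics/crop1.png

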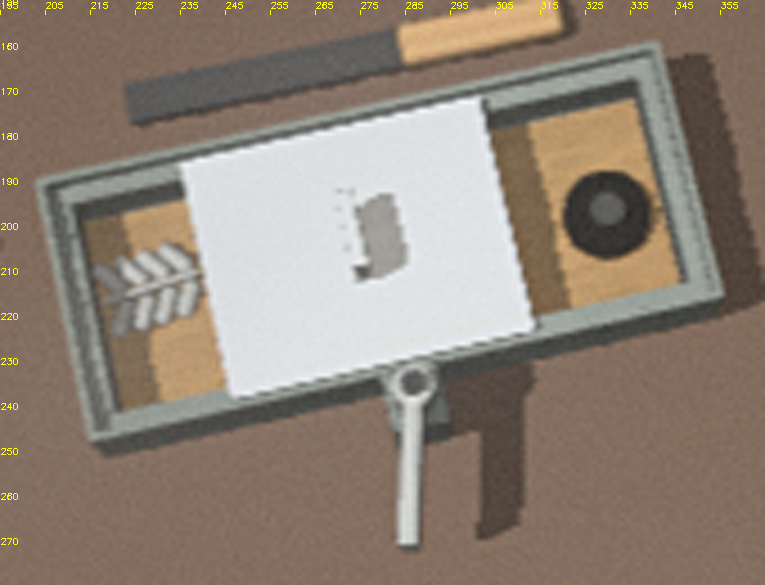

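Candidates, top-view pixels:
- **Pressing:** the bare steel sprig in the tray at (229,213) is the one meant. The teal sprig on the bench at (162,249) is a decoy.
- **Cover:** the one on the tray at (275,205) is meant. The larger plate on the bench at (370,340) is a decoy.

The crop confirms the steel sprig is in the left (+y) compartment and the round pad in the right one at (330,197). The keeper hub is at (287,235), with its tip at (285,271).

```bash
python3 - <<'E'
from h import *
f=lambda a:np.array(a,float)/4.5+[195,150]-.4
c=onplane("top",f([(38,180),(657,43),(721,297),(92,441)]),50)
FL,FR,NR,NL=c
o=c.mean(0)
yv=(FL-FR+NL-NR)[:2];yv/=np.linalg.norm(yv)
xv=(FL-NL+FR-NR)[:2];print("yaws",np.arctan2(-yv[0],yv[1]),np.arctan2(xv[1],xv[0]))
print("lens",[np.linalg.norm(v) for v in(FL-FR,NL-NR,FL-NL,FR-NR)],"o",o)
yaw=np.arctan2(-yv[0],yv[1])
R=np.array([[np.cos(yaw),-np.sin(yaw)],[np.sin(yaw),np.cos(yaw)]])
T=lambda P:(P[:,:2]-o[:2])@R
cv=onplane("top",f([(182,163),(483,96),(533,330),(230,397)]),46)
print("cover",T(cv),T(cv).mean(0))
k=T(onplane("top",f([(412,382),(408,546)]),86));print("keeper",k)
d=k[1]-np.array([-87,0]);print("ang",np.arctan2(d[1],-d[0]),np.linalg.norm(d))
print("leaf",T(onplane("top",f([(155,285)]),10)))
np.save("tray.npy",[*o[:2],yaw])
s=bot.read_state();print(s["contact_force"])
tw=lambda p:np.r_[o[:2]+R@np.array(p[:2]),p[2]]
# scene cross-check: project rim corners
print(proj("scene",[tw((sx*71,sy*166,50)) for sx,sy in((1,1),(1,-1),(-1,-1),(-1,1))]))
E
```

```text
yaws 0.2391627447353326 0.237692974865189
lens [np.float64(329.64146727537536), np.float64(329.01072852489943), np.float64(140.81976665832693), np.float64(140.41761714561702)] o [621.8753958  24.4144662  50.       ]
cover [[ 63.92303749  90.87868126]
 [ 63.9840365  -69.76081743]
 [-64.226818   -66.48367415]
 [-63.15876976  92.29754499]] [ 0.13037156 11.73293367]
keeper [[-8.51441505e+01  1.48884604e-01]
 [-1.64423893e+02  2.00287647e+01]]
ang 0.2531403473007727 79.9725618814564
leaf [[ 13.25368674 121.26191477]]
[-0.21615733  0.11742621 -0.24645716]
[[398.89678786 289.40470592]
 [262.79952261 282.52049991]
 [273.15380566 250.98196594]
 [397.33206775 256.57703196]]
```

```bash
cat >> h.py <<'E'
from scipy.spatial.transform import Rotation as Ro
ox,oy,yaw=np.load("tray.npy")
Rt=np.array([[np.cos(yaw),-np.sin(yaw)],[np.sin(yaw),np.cos(yaw)]])
tw=lambda x,y,z:np.r_[np.array([ox,oy])+Rt@np.array([x,y]),z]
def ori(a): # tool down, jaw axis at tray-frame angle a
    a=a+yaw; y=np.array([np.cos(a),np.sin(a),0]);z=np.array([0,0,-1.])
    return Ro.from_matrix(np.c_[np.cross(y,z),y,z]).as_quat()
def ft(): # force in tray axes
    F=np.array(bot.read_state()["contact_force"]);return np.r_[F[:2]@Rt,F[2]]
def tpos():
    p=np.array(bot.read_state()["tcp_pos"]);return np.r_[(p[:2]-[ox,oy])@Rt,p[2]]
E
python3 - <<'E'
from h import *
bot.move_gripper(0)
for a in(0,np.pi):
    q=bot.solve_ik(tw(0,-45,150),ori(a));print(a,None if q is None else np.round(q,2))
a=min((0,np.pi),key=lambda a:abs(bot.solve_ik(tw(0,-45,150),ori(a))[5]))
bot.move_ptp(tw(0,-45,150),ori(a))
bot.line_to(tw(0,-45,57),120)
f0=ft();print(tpos(),f0,bot.read_state()["t"],bot.read_state()["width"])
for y in (-20,0,20,40,54):
    bot.line_to(tw(0,y,57),50);print(y,np.round(tpos(),1),np.round(ft()-f0,1))
while y<78:
    y+=2;bot.line_to(tw(0,y,57),25);bot.pause(.1);d=ft()-f0;print(y,np.round(tpos(),1),np.round(d,1))
    if d[1]<-12:break
print(bot.read_state()["t"])
cv2.imwrite("pics/top1.png",cv2.resize(bot.camera("top")[150:280,195:365,::-1],None,fx=4.5,fy=4.5))
E
```

```text
0 None
3.141592653589793 [ 0.28  0.32 -0.15  0.   -1.1  -0.04]Traceback (most recent call last):
  File "<stdin>", line 5, in <module>
  File "<stdin>", line 5, in <lambda>
TypeError: 'NoneType' object is not subscriptable
```

```bash
python3 - <<'E'
from h import *
bot.move_ptp(tw(0,-45,150),ori(np.pi))
bot.line_to(tw(0,-45,57),120)
f0=ft();print(tpos(),f0,bot.read_state()["t"],bot.read_state()["width"])
for y in (-20,0,20,40,54):
    bot.line_to(tw(0,y,57),50);print(y,np.round(tpos(),1),np.round(ft()-f0,1))
while y<78:
    y+=2;bot.line_to(tw(0,y,57),25);bot.pause(.1);d=ft()-f0;print(y,np.round(tpos(),1),np.round(d,1))
    if d[1]<-12:break
print(bot.read_state()["t"])
cv2.imwrite("pics/top1.png",cv2.resize(bot.camera("top")[150:280,195:365,::-1],None,fx=4.5,fy=4.5))
E
```

```text
[  0.59933598 -45.16339158  57.73411056] [-0.70724828  0.0427891   0.40480333] 5.125 0.3884322419195275
-20 [  0.1 -19.7  57.1] [ 0.7  0.1 -0.5]
0 [ 0.   0.3 57. ] [ 0.3 -0.3 -0.2]
20 [ 0.  20.3 57. ] [ 0.3  0.  -0.9]
40 [ 0.  40.3 57.1] [ 1.3  0.5 -0. ]
54 [ 0.  54.4 57. ] [-0.3  0.1 -0.5]
56 [ 0.  55.9 57. ] [ 0.1  0.5 -0.3]
58 [-0. 58. 57.] [0.7 0.8 0.4]
60 [ 0. 60. 57.] [ 0.5 -0.4 -0.6]
62 [ 0. 62. 57.] [ 0.3 -0.1 -0.4]
64 [-0. 64. 57.] [ 0.9 -0.7  0.4]
66 [ 0. 66. 57.] [ 0.4 -0.7 -0.1]
68 [-0. 68. 57.] [-0.3  0.1  0. ]
70 [-0. 70. 57.] [ 1.3 -0.5 -1.2]
72 [ 0. 72. 57.] [ 0.4 -0.5  0.9]
74 [ 0. 74. 57.] [ 0.4 -0.2  0. ]
76 [-0. 76. 57.] [ 1.1 -1.8  0.2]
78 [ 0. 78. 57.] [ 0.6  0.9 -0. ]
12.0583
```

View pics/top1.png

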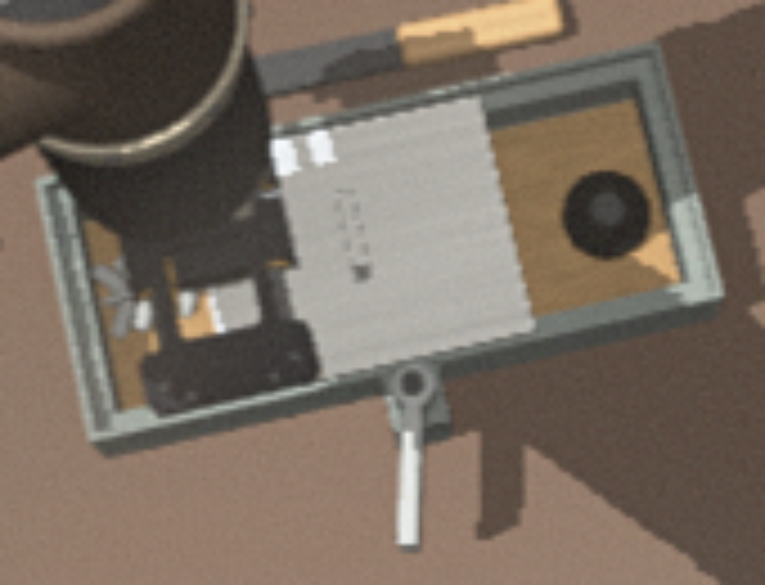

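The cover didn't move and no force was felt, so I need to see where the fingers really are.

```bash
python3 - <<'E'
from h import *
s=bot.read_state();print(s["tcp_pos"],s["eef_rot"],s["width"],np.round(s["joint_pos"],3))
a=cv2.resize(bot.camera("scene")[190:320,230:430],None,fx=4,fy=4,interpolation=cv2.INTER_CUBIC)
cv2.imwrite("pics/sc1.png",a[:,:,::-1])
cv2.imwrite("pics/wr1.png",bot.camera("wrist")[:,:,::-1])
print(proj("scene",[tw(0,78,57),tw(0,11.7,80),tw(0,78,100)]),proj("top",[tw(0,78,57),tw(0,11.7,80)]))
E
```

```text
[603.38617762 100.20048216  56.98875102] [ 7.86418249e-01 -6.17694372e-01 -4.96740739e-06 -2.96331886e-06] 0.3439665174925662 [ 0.484  0.377 -0.307 -0.    -0.886 -0.244]
[[363.23045121 268.33645185]
 [337.08479556 259.59808178]
 [363.76790077 254.14328746]] [[245.53119095 209.27346921]
 [273.00450482 200.27541732]]
```

View pics/sc1.png

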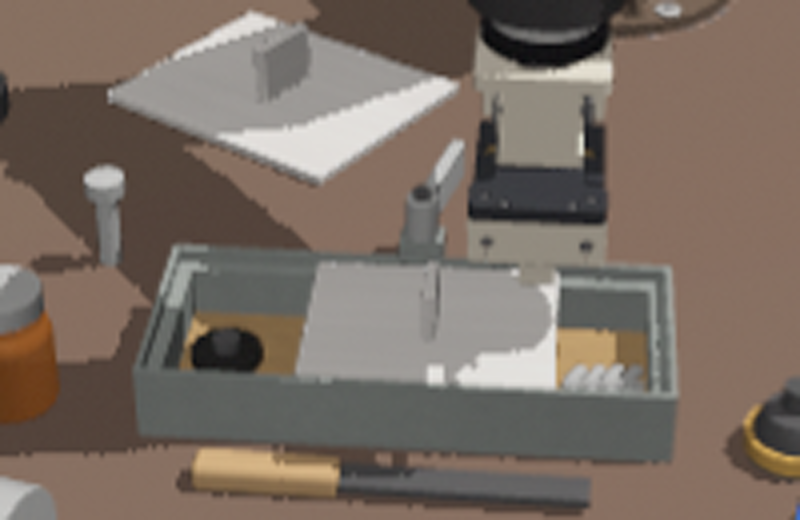

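View pics/wr1.png

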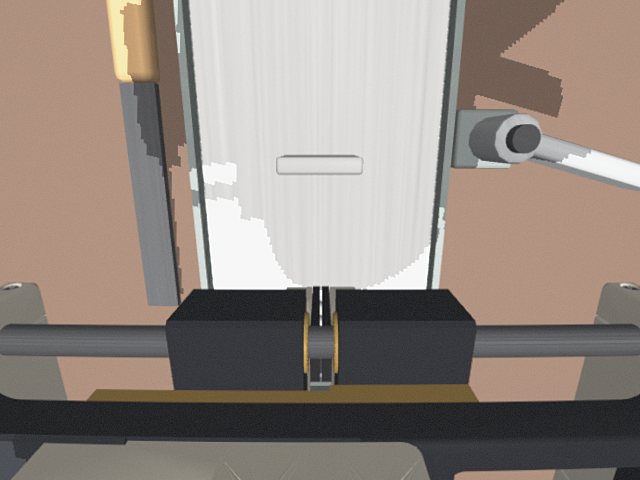

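The scene crop shows the closed fingertip at about crop (535,283), roughly 7 px above where the reported TCP projects (532,313). The tab is still at its old place, (428,300). The fingers seem to have passed over the tab, so I'll check with the wrist camera's geometry.

```bash
python3 - <<'E'
from h import *
c=bot.get_calibration("wrist");print({k:np.round(v,3).tolist() for k,v in c.items()})
s=bot.read_state();T=np.eye(4);T[:3,:3]=Ro.from_quat(s["eef_rot"]).as_matrix();T[:3,3]=s["tcp_pos"]
M=T@np.array(c["T_tool_cam"]);K=np.array([[c["fx"],0,c["cx"]],[0,c["fy"],c["cy"]],[0,0,1]]);D=np.array(c["distortion"],float)
def pw(P):
    q=(np.reshape(P,(-1,3))-M[:3,3])@M[:3,:3]
    return cv2.projectPoints(q*[1,-1,-1],np.zeros(3),np.zeros(3),K,D)[0].reshape(-1,2)
print("cam",M[:3,3],"tab top ends, hub, tcp",pw([tw(20,11.7,80),tw(-20,11.7,80),tw(-87,0,86),s["tcp_pos"]]))
# pose of camera from seen points: tab ends (z80), hub top
obj=np.array([tw(20,15.7,80),tw(-20,15.7,80),tw(20,7.7,80),tw(-20,7.7,80),tw(-87,0,86)])
img=np.array([[276,174],[363,174],[278,156],[361,156],[523,139]],float)
ok,rv,tv=cv2.solvePnP(obj,img,K,D,flags=cv2.SOLVEPNP_SQPNP)
Rc=cv2.Rodrigues(rv)[0];print("pnp cam",(-Rc.T@tv).ravel(), "fwd",Rc[2], "model fwd",-M[:3,2])
E
```

```text
{'fx': 353.341, 'fy': 353.341, 'cx': 320.391, 'cy': 245.851, 'distortion': [-0.029, 0.0, 0.0, 0.0, 0.0], 'T_tool_cam': [[0.0, 0.96, 0.281, 76.052], [1.0, -0.0, 0.0, -1.312], [0.0, 0.281, -0.96, -187.126], [0.0, 0.0, 0.0, 1.0]]}
cam [622.68087412  26.58780088 244.10305182] tab top ends, hub, tcp [[279.26045183 164.88360097]
 [367.29400428 164.91761513]
 [524.18182334 139.0201216 ]
 [322.70354716 281.60785556]]
pnp cam [598.10815072  36.83186003 247.37236142] fwd [ 0.06299789  0.20918861 -0.97584394] model fwd [-0.06661484  0.27332355 -0.95961279]
```

The wrist view agrees with the reported tool pose: tab and hub reproject within a few px. But the closed fingers end about 20–30 mm short of the TCP, at row 288 where about 265 was expected. I'll go back and descend with a force guard to find the real tip height, then push.

```bash
python3 - <<'E'
from h import *
bot.line_to(tw(0,78,100),200);bot.line_to(tw(0,-30,100),200);bot.line_to(tw(0,-30,58),150);bot.pause(.15)
f0=np.mean([ft() for _ in range(5)],0);z=58;hit=False
while z>30 and not hit:
    z-=2;bot.line_to(tw(0,-30,z),25);bot.pause(.08);d=ft()-f0
    hit=abs(d[2])>4;
print("z",z,"hit",hit,np.round(d,1),tpos())
if hit: z+=7
bot.line_to(tw(0,-30,z),40);bot.pause(.1);f0=ft()
print("push z",z)
for y in (-14,-6,0,4):
    bot.line_to(tw(0,y,z),40);print(y,np.round(tpos(),1),np.round(ft()-f0,1))
print(bot.read_state()["t"])
im=bot.camera("scene")[220:310,240:420]
cv2.imwrite("pics/sc2.png",cv2.resize(im[:,:,::-1],None,fx=4,fy=4))
E
```

```text
z 30 hit False [-0.5 -0.4  0.3] [ -0.04741638 -29.98225911  29.94781893]
push z 30
-14 [  0.  -13.7  30. ] [-0.3  0.9 -0.1]
-6 [ 0.  -5.7 30. ] [0.  0.7 0.1]
0 [ 0.   0.3 30. ] [-0.5  1.3  0. ]
4 [ 0.1  4.3 30. ] [-0.5  0.  -0.1]
20.3167
```

View pics/sc2.png

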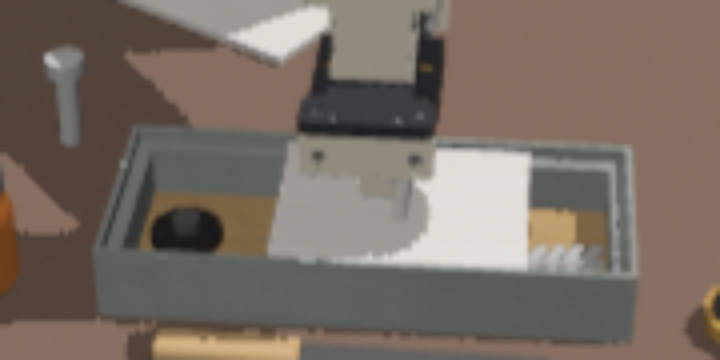

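No contact down to TCP z 30. The view now shows the fingertip at (378,190), about 65 mm high, with its right edge just short of the tab (400,198). It's low enough to push at this height.

```bash
python3 - <<'E'
from h import *
z=29
f0=ft()
bot.line_to(tw(0,10,z),40);print(np.round(ft()-f0,1))
bot.line_to(tw(0,30,z),50);print(np.round(ft()-f0,1))
y=62;bot.line_to(tw(0,y,z),50);print(np.round(ft()-f0,1))
while y<80:
    y+=1.5;bot.line_to(tw(0,y,z),30);bot.pause(.04);d=ft()-f0;print(y,np.round(tpos()[1],1),np.round(d,1))
    if d[1]<-10:break
print(bot.read_state()["t"])
im=bot.camera("scene")[220:310,240:420]
cv2.imwrite("pics/sc3.png",cv2.resize(im[:,:,::-1],None,fx=4,fy=4))
E
```

```text
[ 1.2 -1.5  0.5]
[ 0.7  0.  -0.1]
[1.3 0.4 0.3]
63.5 63.4 [ 0.9  0.3 -0. ]
65.0 64.8 [ 0.1 -2.1  0.3]
66.5 66.5 [-0.3 -1.5  0.6]
68.0 66.8 [ 1.5 -8.7  0.2]
69.5 66.9 [  2.  -14.9   1.3]
23.4667
```

View pics/sc3.png

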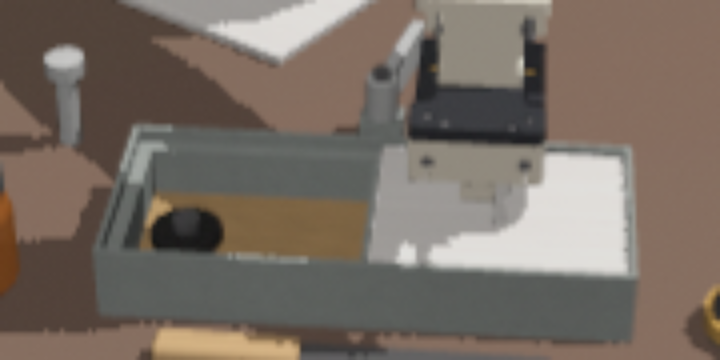

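The cover is home: its right edge meets the end wall at (628,155–270), and the force rose to 15 N at TCP y 66.9. Next is the keeper.

```bash
python3 - <<'E'
from h import *
Z=34;u=lambda t:np.array([-np.cos(t),np.sin(t)]);n=lambda t:np.array([np.sin(t),np.cos(t)])
def P(t,off,z=Z,r=48): return tw(*(np.array([-87,0])+r*u(t)-off*n(t)),z)
O=lambda t:ori(np.pi-t)
for t in(.25,1.2,2.2):
    q=bot.solve_ik(P(t,16),O(t));print(t,None if q is None else np.round(q,2))
bot.line_to(tw(0,58,29),60);bot.line_to(tw(0,58,90),150)
bot.move_ptp(P(.25,38,90),O(.25))
bot.line_to(P(.25,38),120);bot.pause(.1);f0=ft()
bot.line_to(P(.25,16),60);print("start",np.round(ft()-f0,1),bot.read_state()["t"])
t=.25
while t<2.3:
    t+=.15 if t<1.9 else .05
    bot.line_to(P(t,16),45,O(t));d=ft()-f0;ftan=-(d[:2]@n(t))
    print(round(t,2),np.round(ftan,1),np.round(d,1))
    if ftan>9:break
print(bot.read_state()["t"])
im=bot.camera("top")[150:280,195:365]
cv2.imwrite("pics/top2.png",cv2.resize(im[:,:,::-1],None,fx=4.5,fy=4.5))
E
```

```text
0.25 [ 0.38  0.23 -0.6   0.   -0.74 -0.39]
1.2 [ 0.46  0.24 -0.58  0.   -0.75 -1.42]
2.2 [ 0.46  0.31 -0.48 -0.   -0.78 -2.42]
start [ 0.6 -0.4  0. ] 26.35
0.4 -0.8 [0.  0.8 0.8]
0.55 -0.4 [ 0.2  0.3 -0.7]
0.7 0.8 [-0.2 -0.9 -0.4]
0.85 0.2 [-0.3  0.   0.6]
1.0 -0.3 [ 0.6 -0.2  0.1]
1.15 -0.1 [ 0.2 -0.4  0.1]
1.3 -0.7 [0.7 0.1 0.4]
1.45 0.3 [-0.3  0.1  0.8]
1.6 -1.3 [ 1.3  0.3 -0. ]
1.75 -0.4 [ 0.3 -0.5  0.4]
1.9 -0.4 [ 0.4 -0.1  0.1]
2.05 -1.2 [ 1.2 -0.4  0.9]
2.1 0.1 [-0.3 -0.2  0. ]
2.15 -0.4 [ 0.4 -0.1 -0.3]
2.2 11.2 [-7.6  8.5  6.6]
30.9
```

View pics/top2.png

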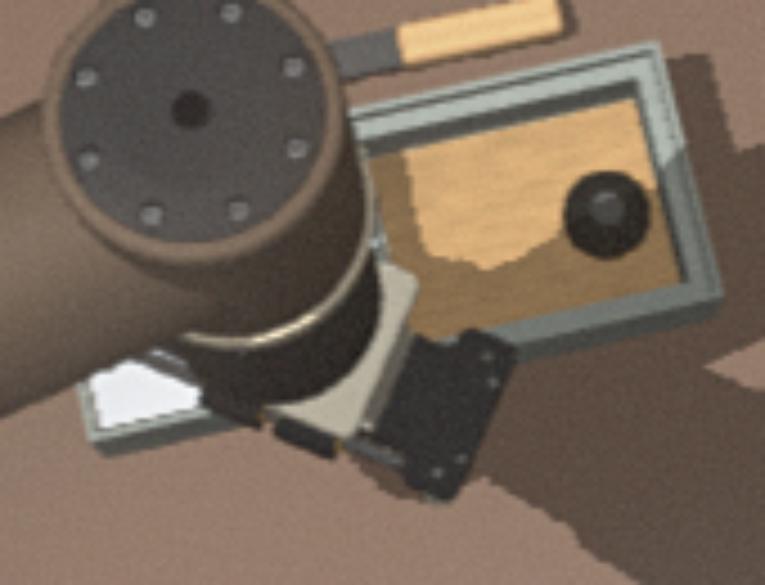

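Force rose at the stop: 11 N at about 2.2 rad commanded. I'll back the finger off, raise it, move clear and check.

```bash
python3 - <<'E'
from h import *
u=lambda t:np.array([-np.cos(t),np.sin(t)]);n=lambda t:np.array([np.sin(t),np.cos(t)])
P=lambda t,off,z=34,r=48: tw(*(np.array([-87,0])+r*u(t)-off*n(t)),z)
bot.line_to(P(2.2,32),50);bot.line_to(P(2.2,32,180),150)
bot.move_joints([-0.973,0.359,0.012,0,-1.224,-0.288])
print(bot.read_state()["t"],ft())
im=bot.camera("top")[150:280,195:365]
cv2.imwrite("pics/top3.png",cv2.resize(im[:,:,::-1],None,fx=4.5,fy=4.5,interpolation=cv2.INTER_CUBIC))
for a in(2.0,2.15):print((proj("top",[tw(*(np.array([-87,0])+80*u(a)),86)])+.4-[195,150])*4.5)
print((proj("top",[tw(x,y,46) for x,y in((65,2),(-65,2))])+.4-[195,150])*4.5)
E
```

```text
35.2667 [-0.35601552  0.29190502  0.50602281]
[[254.86308425 354.14832979]]
[[261.8869927  331.40430244]]
[[348.66043149 123.98059422]
 [403.38191637 361.08233585]]
```

View pics/top3.png

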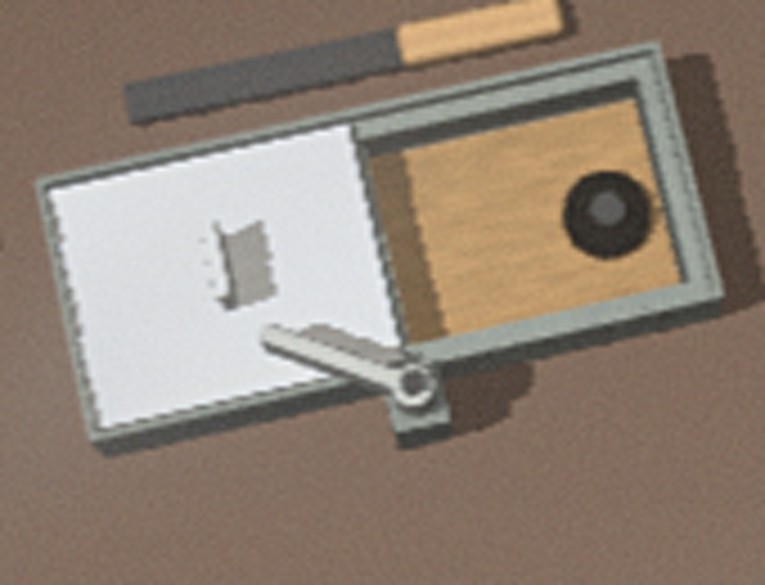

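The keeper tip is at crop (266,334), and the 2.15 rad stop predicts (262,331). The cover's trailing edge runs (352,125) to (405,350), as expected for home.

```bash
python3 -c "
from plant import bot
bot.close_job()"
```

```text
the job is handed in; nothing more can be done
```

The cover is fully home over the leaf pressing's compartment (the +y side). The keeper bar was then swung to its stop on that side and lies over the cover. I handed the job in at about 35 s of the 51 s allowed; no verdict is reported.

**What went wrong on the way:** my first push passed over the tab without touching it. The closed fingertips end well short of the stated TCP, by about 35 mm judging from the scene view. I found this from the wrist and scene pictures, went lower and pushed again.

**Last checks:**
- **Cover:** the push force rose to 15 N when the cover met the end wall. In the final top view its trailing edge is within a few pixels of where it should be when home.
- **Keeper:** the push force rose to 11 N at the stop. In the final view its tip is about 1 pixel from the position predicted for 2.15 rad, and clearly past the 2.0 rad position.
- **Surroundings:** the pad and the file look unmoved in that view. I did not check the jar, bolt, brush or the other things on the bench again. The pressing is now hidden under the cover, so I could not check it either. The arm is back at its start pose, touching nothing.

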